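# Square up a plate pack and pin it

### The job

First square up the three loose plates lying staggered in the black fixture, so that their holes line up with one another and with the hole in the fixture. Then press the green lever of the red block down to its stop to raise the steel pin out of its leaning bore, and put the pin, tapered nose first, down through all three plates and fully home in the fixture's hole; let go of it standing there. Do not knock the other things on the bench about.

Things in the scene. Friction and masses are not known exactly. Their poses are not given: they have to be found in the camera images.
- fixture: black steel fixture, fixed: foot 170 x 84 x 8 mm, on it a rail 136 (own x) x 44 (own y) mm, its top 38 mm above the bench, with end walls 12 mm thick and 20 mm high, 112 mm apart, open on both long sides. Origin: centre of its underside, z up. The plates lie between the walls and slide along own y only; squeezing them from both long sides squares them up.
- fixture_hole (a point): mouth of the upright round blind hole in the middle of the fixture's rail, 38 mm above the bench; 17 mm wide, 22 mm deep. Axes as the fixture's.
- pin_block: red block, fixed to the bench: foot 130 x 80 x 10 mm, on it a block 50 x 50 x 108 mm leaning 30 degrees from vertical, its top towards own -x. A bore 17 mm wide runs down its middle along the lean. Origin: underside, z up. The green lever sticks out on the +x side.
- bore_mouth (a point): middle of the leaning block's top face, where the bore opens, about 116 mm above the bench; axes as pin_block's: the bore's outward axis is (-0.5, 0, 0.866) in them. The face is square to the bore and reaches 25 mm either way.
- lever (a joint): kick-out lever, rad: 0 up (start), 0.40 pressed to its stop, turning about pin_block's y. It needs about 4 to 8 N on its pad, stays where it is left, and raises the pin 42 mm along the bore at full stroke. The pin then stays up.
- lever_pad (a point): middle of the top of the lever's green pad (36 x 36 mm), 131 mm from pin_block's origin on its +x side; 59 mm above the bench at the start and about 21 mm when fully pressed, when it has moved about 4 mm towards +x, its travel being nearly straight down. The axes turn with the lever.
- pin: steel pin with a yellow top, 14 mm thick, 100 mm long: the last 14 mm at its nose taper to 5 mm, the top 28 mm are yellow. Origin at the nose, z along the pin to its yellow top, 120 g. At the start it sits nose down in the leaning bore with 5 mm showing; when raised 47 mm shows. Fully home in the fixture under three plates 48 mm shows above them.
- pin_nose (a point): nose end of the pin
- pin_top (a point): yellow top end of the pin
- plate_low: lowest, bare aluminium plate of the pack, loose, 110 (own x) x 50 (own y) x 10 mm, a 17 mm hole in its middle. Origin: centre of its underside. At the start 6 to 10 mm off the fixture's hole along the fixture's y.
- plate_low_hole (a point): centre of that plate's hole, at mid-thickness
- plate_mid: middle, blue plastic plate of the pack, loose, 110 (own x) x 50 (own y) x 10 mm, a 17 mm hole in its middle. Origin: centre of its underside. At the start 6 to 10 mm off the fixture's hole along the fixture's y.
- plate_mid_hole (a point): centre of that plate's hole, at mid-thickness
- plate_top: top, bare aluminium plate of the pack, loose, 110 (own x) x 50 (own y) x 10 mm, a 17 mm hole in its middle. Origin: centre of its underside. At the start 6 to 10 mm off the fixture's hole along the fixture's y.
- plate_top_hole (a point): centre of that plate's hole, at mid-thickness
- glue: bystander, leave alone: red glue bottle, 48 mm wide, 130 mm high, origin at its base
- steel_band: bystander, leave alone: upright open steel ring, 68 mm wide, 30 mm high, origin at its base
- driver: bystander, leave alone: screwdriver lying on the bench, handle towards own -x
- strip: bystander, leave alone: aluminium strip 130 x 30 x 5 mm lying on the bench
- bush: bystander, leave alone: brass bush, 38 mm wide, 35 mm high, origin at its base

How it is judged:
By the outcome, as a careful person would: the job done as asked, in the order asked, and still so for the second after the job is handed in, with the robot touching nothing.
It also fails if it takes over 69 s, if anything falls off the work surface, if the arm or the gripper's body presses on something with over 40 N, if the wrist force passes 120 N, or if a joint passes its speed limit or range.

### The arm

A 6-joint arm with a two-finger parallel gripper is mounted at the origin on the work surface. World frame = base frame: x ahead of the robot, y to its left, z up, the work surface at z = 0. Lengths are in mm, angles in rad, forces in N, time in s.
With the tool pointing down it reaches from about 350 to 975 mm from the base axis. Payload 7.1 kg.
Tool frame: the origin (TCP) lies between the finger pads; the fingertips stand 17 mm ahead of it and the grasp point (between the pads) lies 2 mm behind it; z points along the fingers, y is the line along which they close (so a half turn about z gives the same grasp; the last joint's range is limited). The gripper opens to 88 mm and grips with 3 to 60 N. Pads are 20 mm wide; open, the fingers measure 115 mm over their backs; the gripper's body (75 mm by 178 mm) begins 61 mm behind the grasp point.
Start: joints at [-1.367, 0.423, 1.63, -0, 1.089, -0.019], TCP at [138.12, -609.531, 239.675] pointing down, gripper open.
Joint ranges: [-3, 3], [-0.9, 2.11], [0.09, 2.58], [-1.31, 4.45], [0.11, 2.69], [-2.54, 2.54]. Speed limits (rad/s): [2.39, 2.39, 3.01, 3.14, 3.14, 3.14].

### API

Orientations are given as a rotation vector (axis times angle).
In Python, from workcell import ctrl gives the robot as it stands.
- The arm moves only by the shell command python3 jog.py 'ROWS' [OPENING]. ROWS is a JSON list of rows, 1 to 5 of them, each of 6 numbers: dx, dy, dz in mm, then a rotation vector rx, ry, rz in rad; each row shifts and turns the commanded pose from where the row before left it, along the tool's axes as they then stand; what a row does not reach is not made up. A row lasts 1/12 s, in which the tool goes at most 41.7 mm and 0.125 rad, less where a joint would pass 70% of its speed; a pose out of reach is approached as far as the arm can. OPENING is the finger opening in mm, set as the command begins (- or left out keeps the last). The fingers move at their own pace and stop on an object; the grip force is fixed at half the most. Time passes only in rows, so rows that do not move let the fingers close. It prints the time, the measured TCP pose, the force, the opening and the grip force at its end. Input that does not fit is refused with a message, and nothing moves.
- ctrl.get_obs(): the state, without advancing time (a new reading comes with each control period).
- ctrl.get_image(name): name is "scene" or "top" or "wrist"; returns a dict with "img" (420x560x3 uint8, red, green, blue), "fx", "fy", "cx", "cy" (pixels), "k1" (the pictures are not rectified: a ray, as slopes to the right and down, at radius r is drawn at 1 + k1 r^2 times it, then the intrinsics apply), "R" (3x3) and "t" (3): a world point X has camera coordinates R X + t. Camera axes: x right, y down, z forward; pixel columns grow to the right and rows downward; lengths in mm; the calibration is good to about 2 mm. A picture is of the moment at which its call begins. There is no depth.
- ctrl.close_job(): hands the job in; it is judged then, once.
The state is a dict: "t": time; "qpos": joint angles; "qvel": joint speeds; "joint_torque": joint torques, N m; "ee_pos": TCP position; "orientation": TCP orientation; "ft_force": force on the tool from outside, world axes, zero at the start; "moment": the same for the moment, N m; "width": finger opening in mm; "grasp_force": force on a finger pad.
Only numpy, scipy, OpenCV 4.12 (cv2) and the standard library are available. Lean on these libraries where they do the work, as an engineer would, in place of code of your own. Each camera call takes 0.05 s, during which the arm holds its last target. There are 200 camera calls.

## Working session

There is one attempt and no reset: what is moved stays moved. The work goes in short steps, Python scripts to look and compute and a shell command to move; the robot and the scene stay as the last step left them, time stands still between calls to the robot, and variables do not carry over. Pictures are saved under pics/ and viewed, at most 12 in all, crops included, and the job is handed in when it is done.

```bash
ls; mkdir -p pics; python3 - <<'E'
from workcell import ctrl
import cv2,pickle
o=ctrl.get_obs();print(o['t'],o['ee_pos'],o['orientation'])
for n in ("scene","top","wrist"):
    d=ctrl.get_image(n);pickle.dump(d,open(f'pics/{n}0.pkl','wb'))
    cv2.imwrite(f'pics/{n}0.png',d['img'][:,:,::-1])
    print(n,d['fx'],d['fy'],d['cx'],d['cy'],d['k1'],d['R'],d['t'])
E
```

```text
jog.py
pics
workcell.py
0.0 [ 138.02468643 -609.06380867  238.93614471] [-3.12068383e+00 -3.49152647e-01  2.06278841e-04]
scene 522.6041820910573 522.6041820910573 269.957331012041 204.30816892981258 -0.07411036515442247 [[-4.29588654e-01  9.03024382e-01 -7.44479178e-04]
 [ 5.99747914e-01  2.84696804e-01 -7.47830308e-01]
 [-6.75097051e-01 -3.21705916e-01 -6.63889506e-01]] [ 188.45542411 -294.49873074 2231.75392739]
top 422.94252430426883 422.94252430426883 278.9356428220051 205.19327945941285 -0.0626571417732238 [[-0.00389038 -0.99992271 -0.01180861]
 [-0.99302522  0.00525453 -0.11778499]
 [ 0.11783793  0.01126802 -0.99296891]] [  81.67344026  609.22888358 1129.37881165]
wrist 313.917672566073 313.917672566073 280.0518664054649 208.85972722158206 0.022127263241892764 [[ 0.2213287  -0.97519796 -0.001594  ]
 [-0.92913336 -0.21136985  0.30337103]
 [-0.29618374 -0.06566367 -0.95287117]] [-624.73253304  -36.26138504  391.6253819 ]
```

View pics/top0.png

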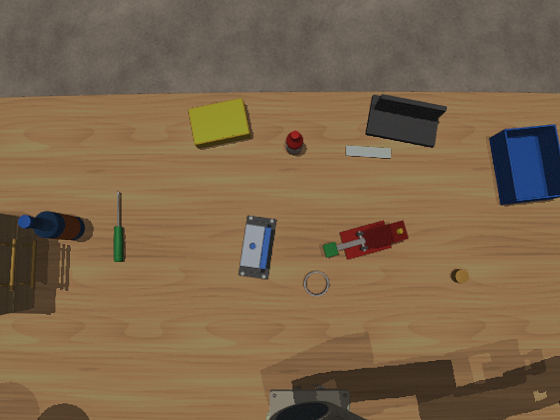

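View pics/scene0.png

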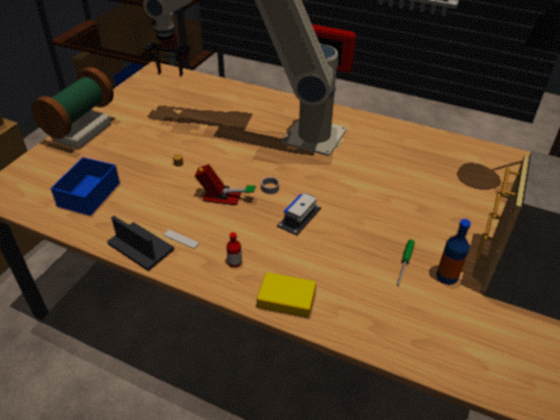

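The top view shows the fixture at about (257,247), the pin block at (375,240) with its lever pad at (331,250), the ring at (317,284), the glue at (295,142) and the strip at (368,152). The scene view agrees with it. I'll measure the coarse positions next.

```bash
cat > h.py <<'E'
import numpy as np,cv2,pickle
from scipy.spatial.transform import Rotation as Ro
def ray(d,uv):
    K=np.array([[d['fx'],0,d['cx']],[0,d['fy'],d['cy']],[0,0,1.]])
    p=cv2.undistortPoints(np.array(uv,float).reshape(-1,1,2),K,np.array([d['k1'],0,0,0.]))[:,0]
    R=np.array(d['R']);c=-R.T@np.array(d['t'])
    v=np.c_[p,np.ones(len(p))]@R
    return c,v
def onz(d,uv,z):
    c,v=ray(d,uv);return c+v*((z-c[2])/v[:,2])[:,None]
def proj(d,X):
    K=np.array([[d['fx'],0,d['cx']],[0,d['fy'],d['cy']],[0,0,1.]])
    return cv2.projectPoints(np.array(X,float).reshape(-1,3),cv2.Rodrigues(np.array(d['R']))[0],np.array(d['t'],float),K,np.array([d['k1'],0,0,0.]))[0][:,0]
def tri(d1,a,d2,b):
    c1,v1=ray(d1,[a]);c2,v2=ray(d2,[b]);v1=v1[0]/np.linalg.norm(v1);v2=v2[0]/np.linalg.norm(v2)
    s=np.linalg.lstsq(np.c_[v1,-v2],c2-c1,rcond=None)[0];p,q=c1+s[0]*v1,c2+s[1]*v2
    return (p+q)/2,np.linalg.norm(p-q)
def snap(n,name):
    from workcell import ctrl
    d=ctrl.get_image(n);pickle.dump(d,open(f'pics/{name}.pkl','wb'));cv2.imwrite(f'pics/{name}.png',d['img'][:,:,::-1]);return d
def load(name): return pickle.load(open(f'pics/{name}.pkl','rb'))
def blob(d,lo,hi,roi=None):
    m=cv2.inRange(cv2.cvtColor(d['img'],cv2.COLOR_RGB2HSV),lo,hi)
    if roi: k=np.zeros_like(m);k[roi[1]:roi[3],roi[0]:roi[2]]=1;m=m*k
    c=max(cv2.findContours(m,cv2.RETR_EXTERNAL,cv2.CHAIN_APPROX_NONE)[0],key=cv2.contourArea)
    return c,m
def tool(delta,R=None):
    from workcell import ctrl
    o=ctrl.get_obs();return Ro.from_rotvec(o['orientation']).inv().apply(delta)
E
python3 - <<'E'
from h import *
d=load('top0');o=None
c,m=blob(d,(50,120,40),(75,255,255),(310,230,345,270))
r=cv2.minAreaRect(c);print('pad',r,onz(d,[r[0]],59))
c,m=blob(d,(20,120,100),(32,255,255),(392,222,412,240));r=cv2.minAreaRect(c);print('pin',r,onz(d,[r[0]],120))
c,m=blob(d,(0,150,60),(8,255,255),(335,215,412,265));r=cv2.minAreaRect(c);print('red',r,onz(d,cv2.boxPoints(r),10))
hsv=cv2.cvtColor(d['img'],cv2.COLOR_RGB2HSV)
print(onz(d,[(257,247)],38),onz(d,[(249,216),(276,218),(267,279),(239,276)],8))
a=cv2.resize(d['img'][205:295,230:330],None,fx=5,fy=5,interpolation=cv2.INTER_CUBIC)
b=cv2.resize(d['img'][205:295,320:420],None,fx=5,fy=5,interpolation=cv2.INTER_CUBIC)
im=np.vstack([a,b]);im=cv2.resize(np.hstack([a,b]),(800,360));cv2.imwrite('pics/c0.png',im[:,:,::-1])
w=load('wrist0');R=Ro.from_rotvec([-3.12068383e+00,-3.49152647e-01,2.06e-04]).as_matrix()
cw=-np.array(w['R']).T@w['t'];print('cam in tool',R.T@(cw-[138,-609,239]),R.T@np.array(w['R']).T,R)
E
```

```text
pad ((330.3301696777344, 249.40565490722656), (12.774530410766602, 12.225088119506836), 74.05460357666016) [[487.31224813 -58.16273836  59.        ]]
pin ((399.5000305175781, 231.0), (4.949747085571289, 4.949747085571289), 45.0) [[ 531.94189541 -228.59105305  120.        ]]
red ((374.0071716308594, 237.0257568359375), (28.316720962524414, 64.66276550292969), 74.47589111328125) [[ 536.21228978  -88.78842838   10.        ]
 [ 583.85623821 -265.68789763   10.        ]
 [ 507.04490604 -284.29828791   10.        ]
 [ 460.24329641 -108.44142518   10.        ]]
[[495.02030526 139.08054563  38.        ]] [[582.74475074 163.72001852   8.        ]
 [576.72243406  87.60501126   8.        ]
 [407.02609723 113.1062462    8.        ]
 [415.42968062 190.95076931   8.        ]]
cam in tool [  84.47187551    0.66787838 -144.17199316] [[ 3.36999239e-04 -9.52863239e-01 -3.03399957e-01]
 [ 9.99999932e-01  3.66917017e-04 -4.16035669e-05]
 [ 1.50965117e-04 -3.03399923e-01  9.52863298e-01]] [[ 9.75273745e-01  2.21000088e-01 -2.90211067e-04]
 [ 2.21000277e-01 -9.75272720e-01  1.41387213e-03]
 [ 2.94309296e-05 -1.44304910e-03 -9.99998958e-01]]
```
View pics/c0.png

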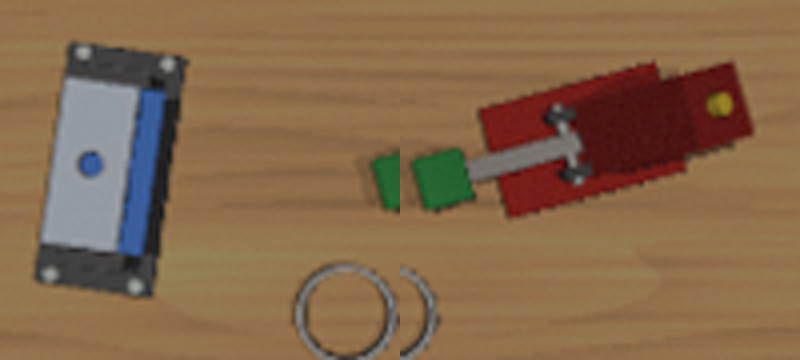

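The crop (4x per pixel) shows the fixture foot corners at (70,42), (187,58), (152,296) and (36,282). The top plate's hole is at (91,164), with the blue mid plate showing on the right. The lever pad is at (443,179) and the pin top at (720,104). I'll swing over the block for a wrist view, with the tool's y axis square to the block's x axis.

```bash

python3 jog.py '[[0, 0, 0, 0, 0, -0.125], [0, 0, 0, 0, 0, -0.125], [0, 0, 0, 0, 0, -0.125], [0, 0, 0, 0, 0, -0.125], [0, 0, 0, 0, 0, -0.125]]' 
python3 jog.py '[[0, 0, 0, 0, 0, -0.125], [0, 0, 0, 0, 0, -0.125], [0, 0, 0, 0, 0, -0.125], [0, 0, 0, 0, 0, -0.125], [0, 0, 0, 0, 0, -0.125]]' 
python3 jog.py '[[0, 0, 0, 0, 0, -0.125], [0, 0, 0, 0, 0, -0.125], [0, 0, 0, 0, 0, -0.11]]' 
python3 jog.py '[[23.6, 31.9, 0, 0, 0, 0], [23.6, 31.9, 0, 0, 0, 0], [23.6, 31.9, 0, 0, 0, 0], [23.6, 31.9, 0, 0, 0, 0], [23.6, 31.9, 0, 0, 0, 0]]'
python3 jog.py '[[23.6, 31.9, 0, 0, 0, 0], [23.6, 31.9, 0, 0, 0, 0], [23.6, 31.9, 0, 0, 0, 0], [23.6, 31.9, 0, 0, 0, 0], [23.6, 31.9, 0, 0, 0, 0]]'
python3 jog.py '[[23.6, 31.9, 0, 0, 0, 0], [23.6, 31.9, 0, 0, 0, 0], [23.6, 31.9, 0, 0, 0, 0], [23.6, 31.9, 0, 0, 0, 0], [23.6, 31.9, 0, 0, 0, 0]]'
python3 jog.py '[[0, 0, 0, 0, 0, 0], [0, 0, 0, 0, 0, 0], [0, 0, 0, 0, 0, 0], [0, 0, 0, 0, 0, 0]]'
python3 -c "
from h import *
snap('wrist','w1')
from workcell import ctrl
print(ctrl.get_obs()['qpos'])"
```

```text
t: 0.57
ee_pos: [138.1, -609.3, 239.3]
orientation: [-2.859, -1.301, -0.0]
ft_force: [0.5, -0.7, 0.6]
width: 87.9
grasp_force: 0.0
t: 0.98
ee_pos: [138.1, -609.3, 239.3]
orientation: [-2.321, -2.117, -0.001]
ft_force: [-0.0, 0.0, 0.0]
width: 87.9
grasp_force: 0.0
t: 1.23
ee_pos: [138.1, -609.3, 239.3]
orientation: [-1.904, -2.498, -0.001]
ft_force: [-0.2, -0.2, 0.7]
width: 87.9
grasp_force: 0.0
t: 1.65
ee_pos: [262.2, -452.6, 239.5]
orientation: [-1.913, -2.492, -0.0]
ft_force: [0.1, 0.7, -0.3]
width: 87.8
grasp_force: 0.0
t: 2.07
ee_pos: [385.9, -297.2, 239.7]
orientation: [1.912, 2.492, 0.0]
ft_force: [0.5, 0.1, -0.4]
width: 88.0
grasp_force: 0.0
t: 2.48
ee_pos: [509.4, -141.8, 239.6]
orientation: [-1.912, -2.493, 0.0]
ft_force: [-1.0, -0.2, 0.2]
width: 88.0
grasp_force: 0.0
t: 2.82
ee_pos: [507.7, -144.5, 239.4]
orientation: [-1.913, -2.491, 0.001]
ft_force: [0.1, -0.7, 0.2]
width: 87.6
grasp_force: 0.0
[-3.00068472e-01  2.81575314e-01  1.84357348e+00 -2.51867429e-04
  1.01705024e+00 -5.60292448e-01]
```

View pics/w1.png

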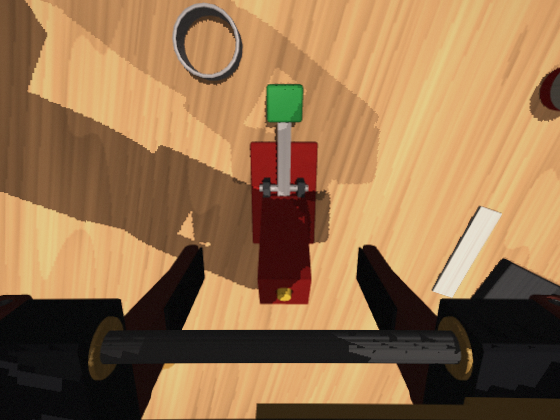

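The wrist view shows the lever pad at (284,103), the foot's near edge at (250–317,143) and the pin at (285,295), so the block is well aligned with the tool. I'll measure these and work out the fixture approach.

```bash
python3 - <<'E'
from h import *
d=load('top0');w=load('w1')
P=onz(d,np.array([(70,42),(187,58),(152,296),(36,282)])/4.+[230-.4,205-.4],8)
print('foot',P,P.mean(0)); ax=(P[0]+P[1]-P[2]-P[3])/2; print(np.linalg.norm(ax),np.degrees(np.arctan2(ax[1],ax[0])))
c,m=blob(w,(50,120,40),(75,255,255),(240,60,330,140));r=cv2.minAreaRect(c);print(r);pad=onz(w,[r[0]],59)[0]
c,m=blob(w,(20,120,60),(32,255,255),(265,280,305,310));r=cv2.minAreaRect(c);print(r);pin=onz(w,[r[0]],120.5)[0]
print('pad',pad,'pin',pin); a=pad-pin;print(np.hypot(*a[:2]),np.degrees(np.arctan2(a[1],a[0])))
c,m=blob(w,(0,150,60),(8,255,255),(240,135,330,240));f=onz(w,[(250,143),(317,143)],10);print('foot edge',f,f.mean(0))
E
```

```text
foot [[585.31877287 169.09747141   8.        ]
 [573.61148642  86.62965712   8.        ]
 [408.12041085 111.43998345   8.        ]
 [417.90981003 192.078124     8.        ]] [496.24012004 139.811309     8.        ]
168.1564845913686 -8.169538403086987
((284.5, 102.5), (37.0, 35.0), 90.0)
((284.0, 294.0), (10.0, 12.0), 90.0)
pad [489.35661943 -57.15257918  59.        ] pin [ 534.18155256 -226.7120998   120.5       ]
175.38445103235327 104.80801476386658
foot edge [[ 462.4906655  -109.72124254   10.        ]
 [ 538.18880679  -89.4770099    10.        ]] [500.33973615 -99.59912622  10.        ]
```

```bash

python3 jog.py '[[39.7, 8.9, 0, 0, 0, 0], [39.7, 8.9, 0, 0, 0, 0], [39.7, 8.9, 0, 0, 0, 0], [39.7, 8.9, 0, 0, 0, 0], [39.7, 8.9, 0, 0, 0, 0]]' >/dev/null
python3 jog.py '[[39.7, 8.9, 0, 0, 0, 0], [39.7, 8.9, 0, 0, 0, 0], [0, 0, 0, 0, 0, -0.125], [0, 0, 0, 0, 0, -0.125], [0, 0, 0, 0, 0, -0.125]]' >/dev/null
python3 jog.py '[[0, 0, 0, 0, 0, -0.125], [0, 0, 0, 0, 0, -0.125], [0, 0, 0, 0, 0, -0.125], [0, 0, 0, 0, 0, -0.125], [0, 0, 0, 0, 0, -0.125]]' >/dev/null
python3 jog.py '[[0, 0, 0, 0, 0, -0.125], [0, 0, 0, 0, 0, -0.042], [0, 0, 0, 0, 0, 0], [0, 0, 0, 0, 0, 0], [0, 0, 0, 0, 0, 0]]'
python3 -c "
from h import *
d=snap('wrist','w2')
cv2.imwrite('pics/w2c.png',cv2.resize(d['img'][60:360,120:440],None,fx=2,fy=2,interpolation=cv2.INTER_CUBIC)[:,:,::-1])"
```

```text
t: 4.53
ee_pos: [496.8, 140.1, 239.7]
orientation: [0.227, 3.133, -0.0]
ft_force: [-0.1, 0.1, -0.1]
width: 87.8
grasp_force: 0.0
```

View pics/w2c.png

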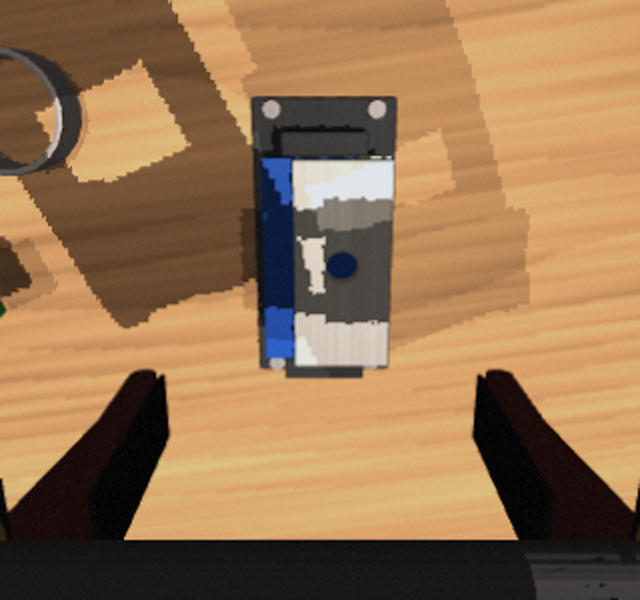

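```bash
python3 - <<'E'
from h import *
w=load('w2')
g=lambda L,z: onz(w,np.array(L)/2.+[120-.25,60-.25],z)
A=g([(252,97),(396,97)],8);B=g([(286,377),(362,377)],58);C=g([(280,129),(368,129)],58);S=g([(271,110),(377,110),(278,363)],8)
R=Ro.from_rotvec([0.227,3.133,0]).as_matrix()
T=np.array([496.8,140.1,0])
for n,Q in zip('ABCS',(A,B,C,S)): print(n,((Q-T)@R).round(1).tolist())
E
python3 - <<'E'
import sys;sys.path.insert(0,'.')
from h import *
w=load('/..pics/w2'.replace('/..pics/','')) 
g=cv2.cvtColor(w['img'],cv2.COLOR_RGB2GRAY)
for r in (108,110,112,127,129,131): print(r,g[r,240:325].tolist())
E
```

```text
A [[83.5, -39.2, -8.0], [83.5, 42.7, -8.0]]
B [[-67.6, -19.8, -58.0], [-67.6, 23.3, -58.0]]
C [[68.2, -20.6, -58.0], [68.2, 23.5, -58.0]]
S [[76.4, -28.6, -8.0], [76.5, 32.1, -8.0], [-80.8, -27.8, -8.0]]
108 [181, 175, 171, 154, 139, 125, 100, 83, 72, 72, 73, 73, 67, 57, 63, 61, 60, 60, 68, 74, 77, 76, 76, 77, 69, 63, 63, 63, 63, 63, 71, 76, 79, 77, 77, 78, 73, 65, 64, 64, 65, 66, 71, 80, 81, 78, 77, 80, 72, 65, 62, 66, 63, 65, 70, 76, 76, 78, 75, 77, 71, 61, 64, 61, 62, 62, 67, 74, 75, 75, 74, 75, 70, 62, 60, 58, 67, 97, 139, 155, 156, 155, 155, 157, 156]
110 [183, 181, 176, 176, 158, 103, 50, 57, 57, 58, 58, 56, 43, 63, 128, 160, 144, 104, 70, 57, 56, 56, 59, 58, 58, 58, 56, 57, 58, 57, 57, 57, 57, 57, 58, 57, 59, 57, 59, 58, 59, 59, 60, 60, 58, 58, 59, 63, 62, 56, 60, 60, 60, 62, 61, 62, 59, 58, 61, 59, 60, 60, 61, 60, 50, 42, 77, 135, 174, 165, 129, 82, 61, 65, 63, 60, 64, 61, 102, 157, 157, 158, 157, 156, 156]
112 [186, 187, 188, 185, 165, 100, 49, 58, 59, 54, 42, 92, 150, 172, 170, 172, 171, 173, 173, 126, 53, 56, 60, 59, 59, 58, 58, 61, 59, 58, 61, 58, 60, 59, 59, 58, 60, 58, 
[... 571 characters left out ...]
, 94, 150, 183, 164, 103, 60, 79, 70, 57, 56, 56, 59, 57, 41, 17, 21, 20, 20, 34, 56, 62, 61, 62, 62, 60, 60, 59, 62, 62, 63, 61, 60, 59, 62, 63, 61, 62, 61, 63, 60, 63, 64, 64, 63, 61, 64, 65, 62, 63, 62, 64, 65, 67, 66, 65, 66, 64, 64, 65, 62, 65, 58, 51, 64, 65, 64, 61, 63, 63, 64, 64, 62, 61, 62, 59, 77, 126, 147, 147, 149, 149, 150, 152]
131 [95, 97, 96, 153, 190, 168, 107, 67, 77, 68, 57, 57, 56, 57, 56, 42, 20, 21, 20, 20, 33, 51, 58, 58, 56, 59, 59, 61, 59, 61, 59, 58, 59, 61, 60, 59, 60, 59, 59, 59, 61, 62, 63, 62, 63, 60, 61, 60, 62, 60, 62, 63, 62, 63, 61, 62, 62, 61, 61, 64, 64, 63, 63, 54, 52, 63, 65, 64, 61, 61, 65, 63, 63, 61, 60, 62, 56, 84, 140, 162, 162, 162, 169, 179, 180]
```

```bash
python3 - <<'E'
from h import *
w=load('w2')
R=Ro.from_rotvec([0.227,3.133,0]).as_matrix();T=np.array([496.8,140.1,239.7])
for p in ([10,-44,17],[10,44,17],[-10,-44,17],[-10,44,17],[0,0,17]): print(p,(proj(w,T+R@np.array(p,float))-[120,60])*2)
E
```

```text
[10, -44, 17] [[163.5765514  371.79039499]]
[10, 44, 17] [[478.3903859  371.86181144]]
[-10, -44, 17] [[168.67178711 435.32562342]]
[-10, 44, 17] [[473.19225965 435.38747193]]
[0, 0, 17] [[320.96489688 403.9710207 ]]
```

```bash

python3 jog.py '[[0.3, 1.8, 37.7, 0, 0, 0], [0, 0, 37.7, 0, 0, 0], [0, 0, 37.7, 0, 0, 0], [0, 0, 37.7, 0, 0, 0], [0, 0, 20, 0, 0, 0]]' >/dev/null
python3 jog.py '[[0, 0, 10, 0, 0, 0], [0, 0, 8, 0, 0, 0], [0, 0, 0, 0, 0, 0], [0, 0, 0, 0, 0, 0], [0, 0, 0, 0, 0, 0]]'
python3 jog.py '[[0, 0, 0, 0, 0, 0], [0, 0, 0, 0, 0, 0], [0, 0, 0, 0, 0, 0], [0, 0, 0, 0, 0, 0], [0, 0, 0, 0, 0, 0]]' 60
python3 jog.py '[[0, 0, 0, 0, 0, 0], [0, 0, 0, 0, 0, 0], [0, 0, 0, 0, 0, 0], [0, 0, 0, 0, 0, 0], [0, 0, 0, 0, 0, 0]]' 49
python3 jog.py '[[0, 0, 0, 0, 0, 0], [0, 0, 0, 0, 0, 0], [0, 0, 0, 0, 0, 0]]' 49
```

```text
t: 5.42
ee_pos: [497.9, 143.0, 52.2]
orientation: [0.223, 3.131, 0.001]
ft_force: [0.3, -1.0, -0.5]
width: 87.9
grasp_force: 0.0
t: 5.83
ee_pos: [497.5, 143.4, 51.5]
orientation: [0.223, 3.132, 0.002]
ft_force: [-0.2, 5.9, 4.2]
width: 61.1
grasp_force: 8.8
t: 6.25
ee_pos: [497.9, 143.6, 51.5]
orientation: [0.223, 3.131, 0.002]
ft_force: [-0.6, 4.6, 3.5]
width: 50.1
grasp_force: 30.0
t: 6.5
ee_pos: [497.8, 143.6, 51.5]
orientation: [0.223, 3.131, 0.002]
ft_force: [0.4, 5.9, 3.5]
width: 49.8
grasp_force: 30.0
```

```bash

python3 jog.py '[[0, -1.6, 0, 0, 0, 0], [0, 0, 0, 0, 0, 0], [0, 0, 0, 0, 0, 0], [0, 0, 0, 0, 0, 0]]' 49
python3 -c "
from h import *
from workcell import ctrl
o=ctrl.get_obs();print(o['ee_pos'],o['orientation'],Ro.from_rotvec(o['orientation']).inv().apply(np.array(o['ee_pos'])-[496.8,140.1,239.7]))"
```

```text
t: 6.83
ee_pos: [497.6, 141.9, 51.5]
orientation: [0.223, 3.131, 0.002]
ft_force: [0.4, 5.7, 3.9]
width: 49.8
grasp_force: 30.0
[497.61498042 141.85275333  51.50529028] [2.22588864e-01 3.13144185e+00 2.01356571e-03] [-1.53769745e-01  1.57958762e+00  1.88197945e+02]
```

```bash

python3 jog.py '[[0, 0, 0, 0, 0, 0], [0, 0, 0, 0, 0, 0], [0, 0, 0, 0, 0, 0], [0, 0, 0, 0, 0, 0], [0, 0, 0, 0, 0, 0]]' 88
python3 jog.py '[[0, 0, -37.5, 0, 0, 0], [0, 0, -37.5, 0, 0, 0], [0, 0, -37.5, 0, 0, 0], [0, 0, -37.5, 0, 0, 0], [0, 0, -37.5, 0, 0, 0]]' >/dev/null
python3 jog.py '[[0, 0, 0, 0, 0, 0], [0, 0, 0, 0, 0, 0], [0, 0, 0, 0, 0, 0]]'
python3 -c "
from h import *
d=snap('wrist','w3');snap('top','t3')
cv2.imwrite('pics/w3c.png',cv2.resize(d['img'][90:260,210:350],None,fx=4,fy=3.5,interpolation=cv2.INTER_CUBIC)[:,:,::-1])"
```

```text
t: 7.25
ee_pos: [496.2, 140.9, 50.7]
orientation: [-0.223, -3.133, 0.001]
ft_force: [-0.6, -0.8, -1.2]
width: 80.1
grasp_force: 0.0
t: 7.92
ee_pos: [495.9, 140.9, 237.8]
orientation: [-0.223, -3.133, 0.0]
ft_force: [-0.8, -0.5, -1.2]
width: 87.7
grasp_force: 0.0
```

View pics/w3c.png

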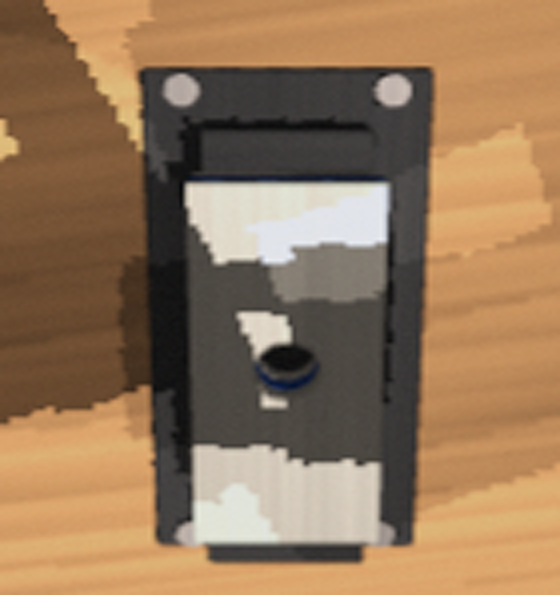

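The plates are square: the plate edges at 186–390 and the foot at 141–433 share a centreline of about 287. The hole at (287,366) is clear right down. Next I'll measure the hole and work out the lever move.

```bash
python3 - <<'E'
from h import *
from workcell import ctrl
o=ctrl.get_obs();T=np.array(o['ee_pos']);R=Ro.from_rotvec(o['orientation']);print(o['ee_pos'],o['orientation'])
w=load('w3');g=lambda L,z: onz(w,np.array(L)/[4,3.5]+[210-.4,90-.4],z)
P=g([(186,183),(390,183),(193,541),(382,541)],68);F=g([(141,68),(433,68)],8);B=g([(209,560),(362,560)],58);C=g([(200,127)],58)
for n,Q in (('P',P),('F',F),('B',B),('C',C)): print(n,R.inv().apply(Q-T).round(1).tolist(),Q.mean(0))
h=g([(287,361)],68)[0];print('hole',h,P.mean(0))
pad=np.array([489.4,-57.2]);print('pad')
h=np.radians(104.9);bx=np.array([np.cos(h),np.sin(h)])
print(R.inv().apply(np.r_[pad,0]-np.r_[T[:2],0]))
E
```

```text
[495.37931802 140.75645923 236.6739236 ] [-2.22299002e-01 -3.13057425e+00  1.77766573e-03]
P [[51.2, -23.4, 168.9], [51.2, 26.7, 168.8], [-58.1, -24.0, 168.5], [-58.1, 27.4, 168.5]] [498.51330185 141.7894657   68.        ]
F [[81.6, -39.7, 229.0], [81.6, 43.0, 228.9]] [414.09378496 153.74300076   8.        ]
B [[-69.3, -20.4, 178.5], [-69.3, 22.8, 178.4]] [563.57802759 132.02444832  58.        ]
C [[65.8, -20.3, 178.9]] [426.77425294 129.84641914  58.        ]
hole [495.39750716 142.03818162  68.        ] [498.51330185 141.7894657   68.        ]
pad
[ -22.05332421 -196.8149469     0.19890594]
```

```bash

python3 jog.py '[[-4.4, -39.4, 0, 0, 0, 0], [-4.4, -39.4, 0, 0, 0, 0], [-4.4, -39.4, 0, 0, 0, 0], [-4.4, -39.4, 0, 0, 0, 0], [-4.4, -39.4, 0, 0, 0, 0]]' 0 >/dev/null
python3 jog.py '[[0, 0, 0, 0, 0, 0.125], [0, 0, 0, 0, 0, 0.125], [0, 0, 0, 0, 0, 0.125], [0, 0, 0, 0, 0, 0.125], [0, 0, 0, 0, 0, 0.125]]'  >/dev/null
python3 jog.py '[[0, 0, 0, 0, 0, 0.125], [0, 0, 0, 0, 0, 0.125], [0, 0, 0, 0, 0, 0.125], [0, 0, 0, 0, 0, 0.125], [0, 0, 0, 0, 0, 0.041]]' >/dev/null
python3 jog.py '[[0, 0, 35, 0, 0, 0], [0, 0, 35, 0, 0, 0], [0, 0, 35, 0, 0, 0], [0, 0, 35, 0, 0, 0], [0, 0, 0, 0, 0, 0]]'
python3 jog.py '[[0, 0, 0, 0, 0, 0], [0, 0, 0, 0, 0, 0]]'
python3 -c "
from h import *
from workcell import ctrl
o=ctrl.get_obs();print(tool(np.array([489.4,-57.2,76])-o['ee_pos']))"
```

```text
t: 9.68
ee_pos: [485.0, -56.3, 91.5]
orientation: [-1.904, -2.484, 0.011]
ft_force: [-0.7, 0.5, 0.4]
width: 0.4
grasp_force: 0.0
t: 9.85
ee_pos: [490.7, -57.1, 98.8]
orientation: [-1.911, -2.493, 0.0]
ft_force: [0.8, 0.7, 0.4]
width: 0.3
grasp_force: 0.0
[ 0.18262038 -1.25644676 22.8284399 ]
```

```bash

python3 jog.py '[[0.5, -1, 12, 0, 0, 0], [0, 0, 8, 0, 0, 0], [0, 0, 6, 0, 0, 0], [0.5, 0, 6, 0, 0, 0], [0.5, 0, 6, 0, 0, 0]]' 
python3 jog.py '[[0.5, 0, 6, 0, 0, 0], [0.5, 0, 6, 0, 0, 0], [0.5, 0, 5, 0, 0, 0], [0.3, 0, 3, 0, 0, 0], [0, 0, 0, 0, 0, 0]]'
python3 jog.py '[[0, 0, 2, 0, 0, 0], [0, 0, 1, 0, 0, 0], [0, 0, 0, 0, 0, 0]]' 
```

```text
t: 10.27
ee_pos: [490.1, -55.5, 61.5]
orientation: [1.911, 2.492, 0.003]
ft_force: [0.1, 4.1, 5.0]
width: 0.1
grasp_force: 2.8
t: 10.68
ee_pos: [489.8, -54.4, 41.2]
orientation: [1.909, 2.492, 0.001]
ft_force: [0.4, -1.3, 2.5]
width: 0.6
grasp_force: 0.7
t: 10.93
ee_pos: [490.0, -54.5, 39.3]
orientation: [1.909, 2.492, 0.002]
ft_force: [-3.1, -1.6, 18.3]
width: 0.6
grasp_force: 8.8
```

```bash

python3 jog.py '[[0, 0, 0.7, 0, 0, 0], [0, 0, 0, 0, 0, 0], [0, 0, 0, 0, 0, 0]]' 
python3 jog.py '[[0, 0, -20, 0, 0, 0], [0, 0, -35, 0, 0, 0], [0, 0, -39, 0, 0, 0], [0, 0, -39, 0, 0, 0], [0, 0, -39, 0, 0, 0]]' >/dev/null
python3 jog.py '[[-30, -10, 0, 0, 0, 0], [-30, -5, 0, 0, 0, 0], [-30, 0, 0, 0, 0, 0], [0, 0, 0, 0, 0, 0], [0, 0, 0, 0, 0, 0]]' 88
python3 -c "
from h import *
d=snap('wrist','w4');e=snap('top','t4')
a=cv2.resize(e['img'][205:295,320:420],(500,450),interpolation=cv2.INTER_CUBIC)
b=d['img'][:,100:400];b=cv2.resize(b,(300,450));cv2.imwrite('pics/w4c.png',np.hstack([a,b])[:,:,::-1])"
```

```text
t: 11.18
ee_pos: [490.0, -54.5, 39.1]
orientation: [1.909, 2.491, 0.002]
ft_force: [-4.3, -2.1, 22.7]
width: 0.2
grasp_force: 11.8
t: 12.02
ee_pos: [497.6, -145.9, 209.1]
orientation: [1.914, 2.491, 0.001]
ft_force: [0.6, -0.3, -0.6]
width: 30.5
grasp_force: 0.0
```

View pics/w4c.png

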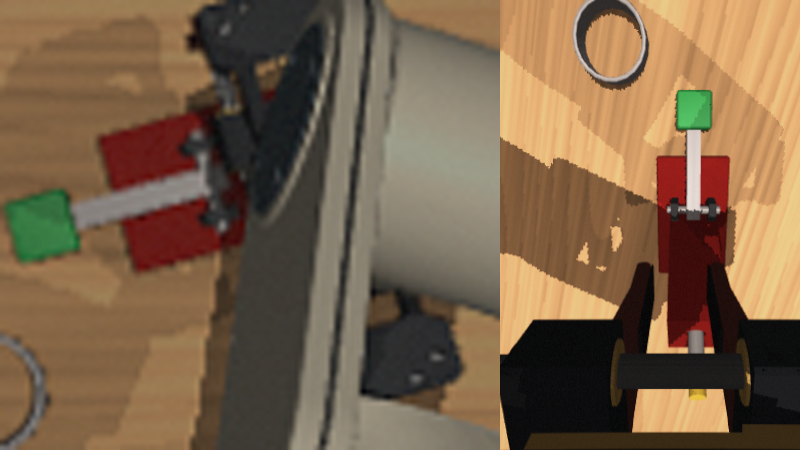

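The wrist view shows the lever down and the pin standing well up out of the bore, with its yellow top near (697,393). I'll go to a tilted standoff on the bore axis.

```bash

python3 jog.py '[[-40, 3.6, -9.3, 0, 0, 0], [-40, 3.6, -9.3, 0, 0, 0], [-40, 3.6, -9.3, 0, 0, 0], [-40, 3.6, -9.3, 0, 0, 0], [0, 0, 0, 0, 0, 0]]' 60 >/dev/null
python3 jog.py '[[0, 0, 0, 0, 0.1047, 0], [0, 0, 0, 0, 0.1047, 0], [0, 0, 0, 0, 0.1047, 0], [0, 0, 0, 0, 0.1047, 0], [0, 0, 0, 0, 0.1047, 0]]'
python3 jog.py '[[0, 0, 0, 0, 0, 0], [0, 0, 0, 0, 0, 0], [0, 0, 0, 0, 0, 0]]'
python3 -c "
from h import *
from workcell import ctrl
d=snap('wrist','w5')
o=ctrl.get_obs();T=o['ee_pos'];R=Ro.from_rotvec(o['orientation']);pickle.dump((T,o['orientation']),open('pics/p5.pkl','wb'))
print(o['qpos'],R.as_matrix().round(3),T)
for n,p in (('mouth',[533.6,-224.3,116]),('top',[539.6,-247,156.7])): print(n,proj(d,p),R.inv().apply(np.array(p)-T))"
```

```text
t: 12.95
ee_pos: [553.4, -294.0, 246.5]
orientation: [-1.633, -2.135, -0.443]
ft_force: [0.3, -0.1, -0.4]
width: 59.8
grasp_force: 0.0
t: 13.2
ee_pos: [553.0, -294.4, 245.6]
orientation: [-1.637, -2.138, -0.436]
ft_force: [0.0, -0.7, -0.4]
width: 60.0
grasp_force: 0.0
[-0.65051721  0.61576721  1.38395274  0.30858565  1.56943066 -0.98278991] [[-0.226  0.965 -0.13 ]
 [ 0.837  0.261  0.481]
 [ 0.498 -0.    -0.867]] [ 553.12475911 -294.29590048  246.20064742]
mouth [[279.08955916 200.20534783]] [ -1.8715389   -0.52399338 149.09417716]
top [[278.71852407 215.9726    ]] [ -1.94910498  -0.6741453  102.10746161]
```

View pics/w5.png

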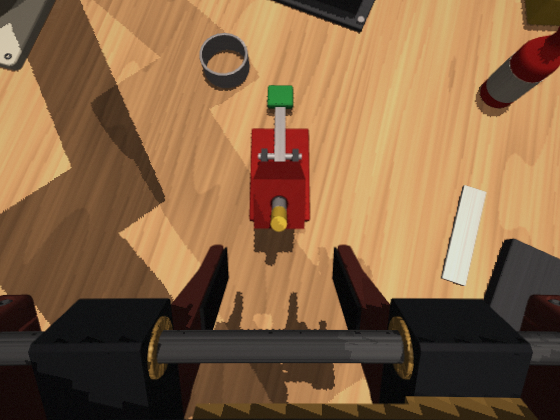

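The pin is seen end on: its yellow top is at about (279,223) and it leaves the face at about (279,203). Both are centred sideways.

```bash
python3 - <<'E'
from h import *
w=load('w5');T,ov=pickle.load(open('pics/p5.pkl','rb'));R=Ro.from_rotvec(ov)
c,m=blob(w,(18,110,50),(34,255,255),(255,190,305,240));print('yellow bbox',cv2.boundingRect(c))
hsv=cv2.cvtColor(w['img'],cv2.COLOR_RGB2HSV)
for r in range(194,236,2): print(r,w['img'][r,279].tolist(),[int(x) for x in np.where(m[r]>0)[0][[0,-1]]] if m[r].any() else '')
# face rows: red extents
c2,m2=blob(w,(0,150,30),(8,255,255),(235,120,325,240))
for r in range(170,236,6):
    x=np.where(m2[r])[0]; print('red',r,x[[0,-1]] if len(x) else '')
# ray at tool depth 102
C,v=ray(w,[(279,222),(279,223)]);Ct=R.inv().apply(C-T);vt=R.inv().apply(v)
print(Ct,Ct+vt*((102-Ct[2])/vt[:,2])[:,None])
E
```

```text
yellow bbox (270, 206, 17, 26)
194 [127, 23, 21] 
196 [56, 43, 42] 
198 [110, 101, 98] 
200 [120, 111, 107] 
202 [120, 112, 106] 
204 [120, 112, 107] 
206 [157, 128, 61] [276, 281]
208 [174, 136, 42] [273, 284]
210 [175, 139, 43] [272, 285]
212 [175, 138, 44] [272, 285]
214 [174, 137, 42] [272, 285]
216 [201, 171, 56] [271, 285]
218 [219, 182, 59] [271, 286]
220 [219, 180, 58] [271, 286]
222 [203, 163, 52] [271, 286]
224 [198, 159, 51] [270, 286]
226 [183, 145, 46] [271, 285]
228 [182, 144, 45] [272, 285]
230 [184, 144, 46] [274, 283]
232 [85, 60, 34] 
234 [76, 53, 35] 
red 170 [251 308]
red 176 [251 308]
red 182 [250 308]
red 188 [250 309]
red 194 [250 309]
red 200 [250 309]
red 206 [250 309]
red 212 [250 309]
red 218 [249 309]
red 224 [254 303]
red 230 
[  82.51914159    0.55846376 -144.16564833] [[ -7.22439311  -0.44698111 102.        ]
 [ -8.11203582  -0.44809254 102.        ]]
```

```bash
python3 - <<'E'
from h import *
w=load('w5');T,ov=pickle.load(open('pics/p5.pkl','rb'));R=Ro.from_rotvec(ov)
def px(x,z): return proj(w,T+R.apply([x,-.45,z]))[0].round(1)
for x in (-2,-4,-6,-8):
  print(x,'top',px(x,102),px(x+7,102),px(x-7,102),'boundary+',px(x+7,130),'mouth+',px(x+7,149),'face',px(x-25,149),px(x+25,149))
E
```

```text
-2 top [279.  216.1] [279. 208.] [279. 224.] boundary+ [279.1 198.7] mouth+ [279.2 193.4] face [279.2 224.5] [279.1 175. ]
-4 top [279.  218.4] [279.  210.3] [279.  226.2] boundary+ [279.1 200.9] mouth+ [279.2 195.4] face [279.2 226.4] [279.1 177.1]
-6 top [279.  220.6] [279.  212.6] [279.  228.5] boundary+ [279.1 203. ] mouth+ [279.2 197.4] face [279.2 228.2] [279.1 179.1]
-8 top [279.  222.9] [279.  214.9] [279.  230.7] boundary+ [279.1 205.1] mouth+ [279.2 199.4] face [279.2 230.1] [279.1 181.2]
```

```bash

python3 jog.py '[[0, 0, 0, 0, 0.065, 0], [-14.5, -0.4, 0, 0, 0, 0], [0, 0, 20, 0, 0, 0], [0, 0, 20, 0, 0, 0], [0, 0, 20, 0, 0, 0]]' >/dev/null
python3 jog.py '[[0, 0, 20, 0, 0, 0], [0, 0, 10, 0, 0, 0], [0, 0, 0, 0, 0, 0], [0, 0, 0, 0, 0, 0]]'
python3 -c "
from h import *
from workcell import ctrl
T0,ov=pickle.load(open('pics/p5.pkl','rb'));R0=Ro.from_rotvec(ov);o=ctrl.get_obs();R=Ro.from_rotvec(o['orientation'])
print(R0.inv().apply(np.array(o['ee_pos'])-T0),(R0.inv()*R).as_rotvec(), R.inv().apply(R0.apply([-6.3,-.45,126])+T0-np.array(o['ee_pos'])))"
```

```text
t: 14.0
ee_pos: [543.1, -259.2, 163.2]
orientation: [-1.601, -2.091, -0.484]
ft_force: [-0.1, -0.7, 0.7]
width: 59.6
grasp_force: 0.0
[-9.70569509 -0.51680475 90.11263009] [-0.00053973  0.06573915  0.00044935] [ 1.04085655  0.04638956 36.03360941]
```

```bash

python3 jog.py '[[1, 0, 15, 0, 0, 0], [0, 0, 13, 0, 0, 0], [0, 0, 7, 0, 0, 0], [0, 0, 0, 0, 0, 0], [0, 0, 0, 0, 0, 0]]'
python3 -c "
from h import *
d=snap('wrist','w6')
from workcell import ctrl
T0,ov=pickle.load(open('pics/p5.pkl','rb'));R0=Ro.from_rotvec(ov);o=ctrl.get_obs();R=Ro.from_rotvec(o['orientation'])
print(R.inv().apply(R0.apply([-6.3,-.45,126])+T0-np.array(o['ee_pos'])))
cv2.imwrite('pics/w6c.png',cv2.resize(d['img'][150:400,130:430],(720,600))[:,:,::-1])"
```

```text
t: 14.42
ee_pos: [537.6, -239.7, 134.5]
orientation: [-1.601, -2.09, -0.485]
ft_force: [0.5, 0.9, -0.0]
width: 60.0
grasp_force: 0.0
[0.22276223 0.05961462 1.27444555]
```

View pics/w6c.png

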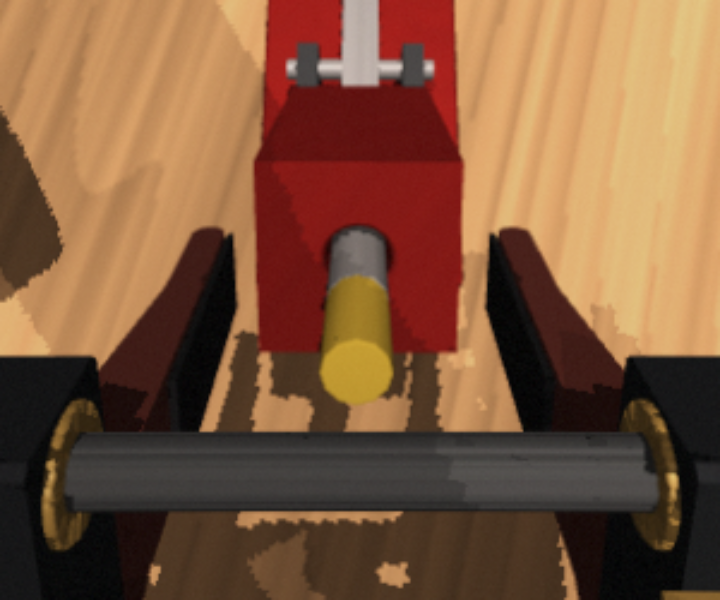

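The pin sits between the open fingers, centred at about (357,300), leaning on the lower lip of the bore as worked out. I'll close and draw it out.

```bash

python3 jog.py '[[0, 0, 0, 0, 0, 0], [0, 0, 0, 0, 0, 0], [0, 0, 0, 0, 0, 0], [0, 0, 0, 0, 0, 0], [0, 0, 0, 0, 0, 0]]' 8
python3 jog.py '[[0, 0, 0, 0, 0, 0], [0, 0, 0, 0, 0, 0], [0, 0, 0, 0, 0, 0], [0, 0, 0, 0, 0, 0], [0, 0, 0, 0, 0, 0]]' 8
python3 jog.py '[[0, 0, -4, 0, 0, 0], [0, 0, -10, 0, 0, 0], [0, 0, -15, 0, 0, 0], [0, 0, -15, 0, 0, 0], [0, 0, -15, 0, 0, 0]]' 
python3 jog.py '[[0, 0, -25, 0, 0, 0], [0, 0, -30, 0, 0, 0], [0, 0, -30, 0, 0, 0], [0, 0, 0, 0, 0, 0], [0, 0, 0, 0, 0, 0]]' 
```

```text
t: 14.88
ee_pos: [537.6, -239.7, 134.5]
orientation: [-1.602, -2.09, -0.485]
ft_force: [-0.6, -0.2, 0.0]
width: 30.2
grasp_force: 0.0
t: 15.3
ee_pos: [537.5, -239.6, 134.4]
orientation: [-1.601, -2.089, -0.485]
ft_force: [0.0, -0.0, 0.3]
width: 13.7
grasp_force: 30.0
t: 15.72
ee_pos: [546.2, -271.8, 184.5]
orientation: [-1.601, -2.09, -0.485]
ft_force: [1.0, -0.4, -0.2]
width: 13.8
grasp_force: 30.0
t: 16.13
ee_pos: [559.0, -318.2, 255.7]
orientation: [-1.604, -2.093, -0.486]
ft_force: [0.0, 1.3, -1.8]
width: 13.2
grasp_force: 30.0
```

```bash

python3 jog.py '[[0, 0, 0, 0, -0.1177, 0], [0, 0, 0, 0, -0.1177, 0], [0, 0, 0, 0, -0.1177, 0], [0, 0, 0, 0, -0.1177, 0], [0, 0, 0, 0, -0.1177, 0]]' >/dev/null
python3 jog.py '[[0, 0, 0, 0, 0, 0], [0, 0, 0, 0, 0, 0]]' 
python3 -c "
from h import *
from workcell import ctrl
o=ctrl.get_obs();print(Ro.from_rotvec(o['orientation']).as_matrix().round(3),tool(np.array([496.8,141.9,250])-o['ee_pos']),o['moment'])"
```

```text
t: 16.72
ee_pos: [557.4, -314.4, 253.4]
orientation: [-1.905, -2.493, -0.001]
ft_force: [0.4, -0.0, -0.9]
width: 13.4
grasp_force: 30.0
[[-0.262  0.965 -0.003]
 [ 0.965  0.262  0.003]
 [ 0.004 -0.002 -1.   ]] [456.19838579  61.31275387   4.96585875] [-0.04582066 -0.0914777  -0.00209346]
```

```bash

python3 jog.py '[[38, 5.1, 0, 0, 0, 0], [38, 5.1, 0, 0, 0, 0], [38, 5.1, 0, 0, 0, 0], [38, 5.1, 0, 0, 0, 0], [38, 5.1, 0, 0, 0, 0]]' >/dev/null
python3 jog.py '[[38, 5.1, 0, 0, 0, 0], [38, 5.1, 0, 0, 0, 0], [38, 5.1, 0, 0, 0, 0], [38, 5.1, 0, 0, 0, 0], [38, 5.1, 0, 0, 0, 0]]' >/dev/null
python3 jog.py '[[38, 5.1, 0, 0, 0, 0], [38, 5.1, 20, 0, 0, 0], [0, 0, 30, 0, 0, 0], [0, 0, 20, 0, 0, 0], [0, 0, 0, 0, 0, 0]]' >/dev/null
python3 jog.py '[[0, 0, 0, 0, 0, 0], [0, 0, 0, 0, 0, 0]]'
python3 -c "
from h import *
from workcell import ctrl
o=ctrl.get_obs();R=Ro.from_rotvec(o['orientation']);T=np.array(o['ee_pos']);pickle.dump((T,o['orientation']),open('pics/p7.pkl','wb'));print(tool(np.array([496.8,141.9,165])-T))
d=snap('wrist','w7')
print(proj(d,[496.8,141.9,68]),proj(d,T+R.apply([0,0,77])),proj(d,T+R.apply([0,0,63])))
cv2.imwrite('pics/w7c.png',cv2.resize(d['img'][60:310,130:430],(720,600))[:,:,::-1])"
```

```text
t: 18.13
ee_pos: [499.9, 137.6, 185.4]
orientation: [-1.912, -2.492, 0.0]
ft_force: [-0.0, 0.9, -0.8]
width: 13.7
grasp_force: 30.0
[ 4.89963382 -1.89618287 20.35789782]
[[277.19716031 203.5776459 ]] [[279.2082243  225.16056544]] [[279.15997464 232.12362778]]
```

View pics/w7c.png

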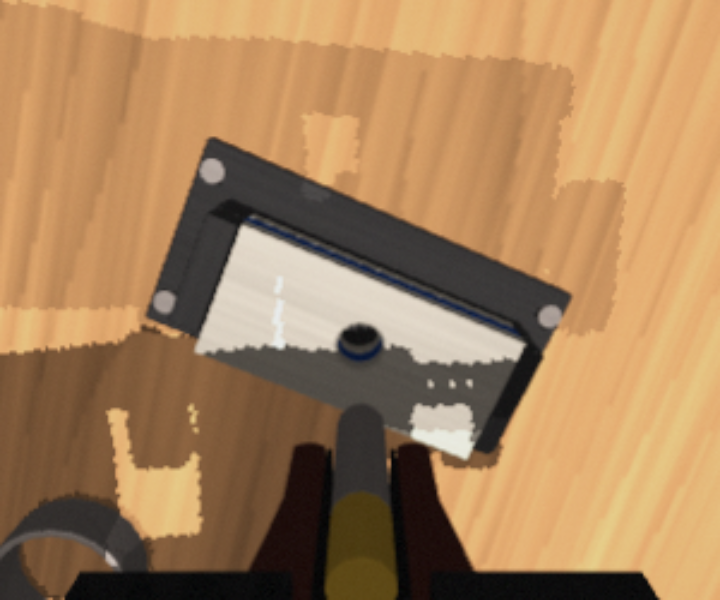

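The pin hangs straight at (360,405–600), with its nose just short of the hole at (360,342), and the plates are still square. I'll refine the target from this view.

```bash
python3 - <<'E'
from h import *
w=load('w7');T,ov=pickle.load(open('pics/p7.pkl','rb'));R=Ro.from_rotvec(ov)
g=lambda L,z: onz(w,np.array(L)/2.4+[130-.3,60-.3],z)
H=g([(337.5,344),(383,344),(360,323),(360,362)],68);print('hole',H.round(1).tolist(), H[:2].mean(0),H[2:].mean(0))
F=g([(210,137),(572,294),(147,318)],8);print('foot',F,(F[1]+F[2])/2,np.linalg.norm(F[0]-F[1]),np.linalg.norm(F[0]-F[2]))
P=g([(242,224),(196,352),(470,460),(527,343)],68);print('plate',P,P.mean(0),np.linalg.norm(P[0]-P[3]),np.linalg.norm(P[1]-P[2]))
Wl=g([(212,211)],58);print(Wl)
E
```

```text
hole [[490.9, 140.8, 68.0], [506.8, 145.1, 68.0], [496.7, 150.5, 68.0], [500.5, 136.3, 68.0]] [498.86202281 142.96439752  68.        ] [498.64374457 143.4297951   68.        ]
foot [[421.26709486 195.02987444   8.        ]
 [586.55697961 171.52060403   8.        ]
 [409.76348175 112.92839809   8.        ]] [498.16023068 142.22450106   8.        ] 166.95338209989325 82.90347118024349
plate [[448.3653073  174.04872457  68.        ]
 [442.05404812 124.57987064  68.        ]
 [551.08594217 109.32842453  68.        ]
 [557.00415011 158.94940377  68.        ]] [499.62736192 141.72660588  68.        ] 109.68312384932307 110.09341728300467
[[435.93274746 174.07443603  58.        ]]
```

```bash

python3 jog.py '[[4.7, -0.2, 0, 0, 0, 0], [0, 0, 15, 0, 0, 0], [0, 0, 15, 0, 0, 0], [0, 0, 0, 0, 0, 0], [0, 0, 0, 0, 0, 0]]'
python3 -c "
from h import *
from workcell import ctrl
o=ctrl.get_obs();print(tool(np.array([498.5,142.2,93])-o['ee_pos']))"
```

```text
t: 18.6
ee_pos: [497.7, 142.5, 155.4]
orientation: [-1.911, -2.493, 0.0]
ft_force: [0.1, -0.7, -1.4]
width: 13.5
grasp_force: 30.0
[-0.50211793  0.7550454  62.40862589]
```

```bash

python3 jog.py '[[-0.5, 0.7, 8, 0, 0, 0], [0, 0, 8, 0, 0, 0], [0, 0, 4, 0, 0, 0], [0, 0, 0, 0, 0, 0]]'
python3 jog.py '[[0, 0, 5, 0, 0, 0], [0, 0, 5, 0, 0, 0], [0, 0, 5, 0, 0, 0], [0, 0, 0, 0, 0, 0]]'
```

```text
t: 18.93
ee_pos: [497.9, 142.1, 134.1]
orientation: [-1.911, -2.493, 0.002]
ft_force: [0.5, -0.6, -1.1]
width: 13.5
grasp_force: 30.0
t: 19.27
ee_pos: [498.0, 142.3, 119.0]
orientation: [-1.91, -2.493, 0.001]
ft_force: [-0.2, 1.2, -2.0]
width: 13.6
grasp_force: 30.0
```

```bash

python3 jog.py '[[0, 0, 5, 0, 0, 0], [0, 0, 5, 0, 0, 0], [0, 0, 0, 0, 0, 0]]'
python3 jog.py '[[0, 0, 4, 0, 0, 0], [0, 0, 4, 0, 0, 0], [0, 0, 0, 0, 0, 0]]'
python3 jog.py '[[0, 0, 2.5, 0, 0, 0], [0, 0, 2, 0, 0, 0], [0, 0, 0, 0, 0, 0], [0, 0, 0, 0, 0, 0]]'
```

```text
t: 19.52
ee_pos: [498.1, 142.3, 109.0]
orientation: [-1.911, -2.493, 0.001]
ft_force: [-0.6, 2.7, -2.9]
width: 13.0
grasp_force: 30.0
t: 19.77
ee_pos: [498.2, 142.3, 101.2]
orientation: [-1.911, -2.493, 0.001]
ft_force: [-0.5, 3.0, -2.1]
width: 13.1
grasp_force: 30.0
t: 20.1
ee_pos: [498.0, 142.5, 97.0]
orientation: [-1.911, -2.493, 0.0]
ft_force: [-2.5, 5.1, -3.3]
width: 13.9
grasp_force: 30.0
```

```bash

python3 jog.py '[[0.7, 0, 2, 0, 0, 0], [0, 0, 1.5, 0, 0, 0], [0, 0, 0, 0, 0, 0], [0, 0, 0, 0, 0, 0]]'
python3 jog.py '[[0, 0, 1, 0, 0, 0], [0, 0, 1, 0, 0, 0], [0, 0, 0, 0, 0, 0], [0, 0, 0, 0, 0, 0]]'
```

```text
t: 20.43
ee_pos: [498.0, 142.8, 93.6]
orientation: [-1.911, -2.493, 0.001]
ft_force: [-1.3, 3.1, -3.6]
width: 13.2
grasp_force: 30.0
t: 20.77
ee_pos: [498.0, 142.9, 91.8]
orientation: [-1.911, -2.493, 0.001]
ft_force: [-3.6, 3.8, 0.5]
width: 13.4
grasp_force: 30.0
```

```bash

python3 jog.py '[[0, 0, 1, 0, 0, 0], [0, 0, 1, 0, 0, 0], [0, 0, 0, 0, 0, 0], [0, 0, 0, 0, 0, 0]]'
python3 jog.py '[[0, 0, 0.7, 0, 0, 0], [0, 0, 0, 0, 0, 0], [0, 0, 0, 0, 0, 0]]'
```

```text
t: 21.1
ee_pos: [498.4, 143.0, 90.7]
orientation: [1.911, 2.493, 0.0]
ft_force: [-5.4, 2.9, 11.6]
width: 13.5
grasp_force: 30.0
t: 21.35
ee_pos: [498.4, 143.0, 90.6]
orientation: [1.911, 2.493, 0.001]
ft_force: [-6.9, 3.7, 16.1]
width: 13.4
grasp_force: 30.0
```

Bottomed, with 16 N upward. I'll let go, rise and check.

```bash

python3 jog.py '[[0, 0, 0, 0, 0, 0], [0, 0, 0, 0, 0, 0], [0, 0, 0, 0, 0, 0], [0, 0, 0, 0, 0, 0], [0, 0, 0, 0, 0, 0]]' 60
python3 jog.py '[[0, 0, -10, 0, 0, 0], [0, 0, -25, 0, 0, 0], [0, 0, -35, 0, 0, 0], [0, 0, -40, 0, 0, 0], [0, 0, -30, 0, 0, 0]]' >/dev/null
python3 jog.py '[[-35, 0, 0, 0, 0, 0], [-35, 0, 0, 0, 0, 0], [0, 0, 0, 0, 0, 0], [0, 0, 0, 0, 0, 0], [0, 0, 0, 0, 0, 0]]'
python3 -c "
from h import *
d=snap('wrist','w8');s=snap('scene','s8')
a=cv2.resize(d['img'][0:300,100:460],(480,400));b=cv2.resize(s['img'][180:240,270:330],(320,320),interpolation=cv2.INTER_CUBIC);b=np.vstack([b,np.zeros((80,320,3),np.uint8)])
cv2.imwrite('pics/w8c.png',np.hstack([a,b])[:,:,::-1])"
```

```text
t: 21.77
ee_pos: [498.5, 142.7, 89.1]
orientation: [1.911, 2.493, -0.0]
ft_force: [0.2, -0.1, -0.2]
width: 43.2
grasp_force: 0.0
t: 22.6
ee_pos: [516.2, 75.4, 229.4]
orientation: [-1.912, -2.492, -0.0]
ft_force: [-0.3, 0.1, -0.3]
width: 59.8
grasp_force: 0.0
```

View pics/w8c.png

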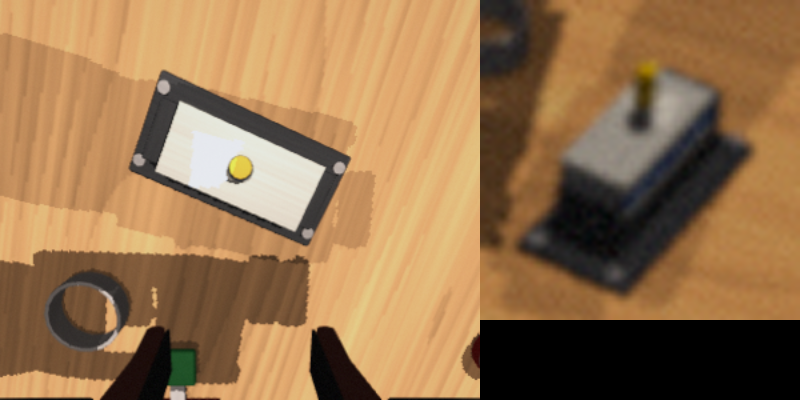

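The pin stands in the pack with its top at wrist (240,166) and scene-crop (647,68). I'll check its height by triangulation.

```bash
python3 - <<'E'
from h import *
w=load('w8');s=load('s8')
c,m=blob(w,(18,110,50),(34,255,255),(255,100,310,150));x,y,a,b=cv2.boundingRect(c);print(x,y,a,b)
p=(x+a/2-.5,y+b/2-.5)
c,m=blob(s,(20,120,60),(34,255,255),(290,180,315,210));x,y,a,b=cv2.boundingRect(c);print(x,y,a,b)
print(tri(w,p,s,(x+a/2-.5,y+1)),'expect z',116)
print(proj(s,[[498,142.5,116],[498,142.5,106],[498,142.5,126],[498,142.5,88]]))
E
```

```text
272 117 17 18
300 192 4 8
(array([497.94482484, 145.13903796, 112.39126353]), np.float64(3.2120330662737113)) expect z 116
[[300.34740105 191.92893875]
 [300.23666924 194.17075506]
 [300.45887746 189.67037879]
 [300.03920786 198.16436317]]
```

```bash
python3 -c "
from workcell import ctrl
print(ctrl.close_job())"
```

```text
the job is handed in; nothing more can be done
None
```

I handed the job in at about 23 s: the three plates are squared up, the lever is pressed to its stop, and the pin stands released in the fixture hole. It bottomed at 16 N, and the cameras put its top at about 112 mm (116 mm expected if fully home).

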